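# Sort moulded pipe fittings at the inspection bench

## Task

Sort the five moulded fittings on the inspection bench into the trays. First take out the reject, the adaptor with the scorched brown end, and put it in the red tray before you pick up any other fitting; then put the two all-grey adaptors in the blue tray and the two round end plugs in the yellow tray. Each fitting must end up down on its tray's floor, none on top of another, the adaptors lying flat and the plugs upright, and the roll of tape and the brass gauge stay where they are.

Things in the scene. Friction and masses are not known exactly. Their poses are not given: they have to be found in the camera images.
- adaptor_a: All-grey plastic stepped hose adaptor (first of two alike), 110 mm long, lying. Origin on its axis at mid-length, x to the narrow end. Bare tube 24 mm across in the middle (grip here), between two square flanges 34 x 34 x 5 mm centred 26 mm either side of the origin; it rests on these, axis 17 mm up. Wide end (-x) 29 mm across, other end 20 mm. 40 to 85 g.
- adaptor_b: All-grey plastic stepped hose adaptor (second of two alike), 110 mm long, lying. Origin on its axis at mid-length, x to the narrow end. Bare tube 24 mm across in the middle (grip here), between two square flanges 34 x 34 x 5 mm centred 26 mm either side of the origin; it rests on these, axis 17 mm up. Wide end (-x) 29 mm across, other end 20 mm. 40 to 85 g.
- adaptor_scorched: Reject: like adaptor, its wide end and adjoining flange scorched brown, the rest grey; 110 mm long, lying. Origin on its axis at mid-length, x to the narrow end. Bare tube 24 mm across in the middle (grip here), between two square flanges 34 x 34 x 5 mm centred 26 mm either side of the origin; it rests on these, axis 17 mm up. Wide, brown end (-x) 29 mm across, other end 20 mm. 40 to 85 g.
- plug_a: Grey plastic pipe end plug (first of two alike), standing: a round flange 46 mm across and 5 mm high at the foot, above it a round body 34 mm across, 35 mm high in all, with a black disc on top. Origin at the centre of its underside, z up. 28 to 56 g.
- plug_b: Grey plastic pipe end plug (second of two alike), standing: a round flange 46 mm across and 5 mm high at the foot, above it a round body 34 mm across, 35 mm high in all, with a black disc on top. Origin at the centre of its underside, z up. 28 to 56 g.
- tray_blue: Open blue plastic tray, fixed to the bench: outside 150 mm (its x) by 140 mm (its y), 40 mm high, walls and floor 5 mm, so the inside is 140 x 130 mm. Origin at the centre of its underside, z up. For the two all-grey adaptors, which fit side by side along its x.
- tray_yellow: Open yellow plastic tray, fixed to the bench: outside 150 mm (its x) by 140 mm (its y), 40 mm high, walls and floor 5 mm, so the inside is 140 x 130 mm. Origin at the centre of its underside, z up. For the two end plugs.
- tray_red: Open red plastic tray, fixed to the bench: outside 150 mm (its x) by 140 mm (its y), 40 mm high, walls and floor 5 mm, so the inside is 140 x 130 mm. Origin at the centre of its underside, z up. For the reject. All three trays stand turned at most 0.22 rad from the bench, in any order, in a row beyond the fittings.
- tape_roll: Tan roll of packing tape lying flat among the fittings, 76 mm across, 24 mm high, hole 54 mm, loose. Origin at the centre of its underside. Not to be moved.
- gauge: Brass plug gauge standing loose at one end of the row of fittings: foot 42 mm across, 60 mm high. Origin at the centre of its underside. Not to be moved.
Mind the look-alikes: they are no part of the job. Leave any pink, purple or turquoise look-alike of the adaptor_b alone.

How it is judged:
By the outcome, as a careful person would: the job done as asked, in the order asked, and still so for the second after the job is handed in, with the robot touching nothing.
It also fails if it takes over 115 s, if anything falls off the work surface, if the arm or the gripper's body presses on something with over 40 N, if the wrist force passes 120 N, or if a joint passes its speed limit or range.

## Robot

A 7-joint arm with a two-finger parallel gripper is mounted at the origin on the work surface. World frame = base frame: x ahead of the robot, y to its left, z up, the work surface at z = 0. Lengths are in m, angles in rad, forces in N, time in s.
With the tool pointing down it reaches from about 0.425 to 0.925 m from the base axis. Payload 6.8 kg.
Tool frame: the origin (TCP) lies on the front face of the gripper's body, between the roots of the fingers; the fingertips stand 73 mm ahead of it and the grasp point (between the pads) lies 54 mm ahead of it (env.nose_length is the distance from the TCP to the fingertips, in m); z points along the fingers, y is the direction in which the jaws open and shut (so a half turn about z gives the same grasp; the last joint's range is limited). The gripper opens to 85 mm and grips with 20 to 120 N. Pads are 22 mm wide; open, the fingers measure 114 mm over their backs; the gripper's body (76 mm by 85 mm) begins 54 mm behind the grasp point. The pads swing forward as they close: fully open they stand 13 mm farther back than shut.
Start: joints at [1.001, 0.477, 0.022, 1.555, -0.011, 1.109, -0.083], TCP at [0.301, -0.604, 0.304] pointing down, gripper open.
Joint ranges: [-2.96, 2.96], [-0.34, 2.1], [-1.41, 1.46], [0.24, 2.44], [-1.37, 4.51], [0.17, 1.92], [-2.96, 2.96]. Speed limits (rad/s): [2.39, 2.39, 3.14, 3.14, 3.14, 3.14, 3.14].

## Interface

Orientations are given as a unit quaternion [w, x, y, z].
In Python, from cell import env, kin, camera, calibration, job gives the robot as it stands. The module is installed in compiled form; this text tells all that it offers. Calls block until the motion is done:
- env.reach(position, orientation): joint-space move of the TCP to a pose.
- env.movel(position, velocity=0.15, rot=None, stop_force=None): straight line of the TCP; rot=None keeps the orientation; velocity is the mean speed in m/s. With stop_force (N) it stops when the force on the tool has changed by that much, and returns True; else False.
- env.goto_joints(angles): joint-space move.
- env.grip(opening, f_grip=None): finger opening in m; f_grip is the grip in N (None keeps the last); returns when the fingers have stopped.
- env.dwell(seconds).
- kin.inverse_kinematics(position, orientation): joint angles nearest the present ones, or None.
- env.get_state(): the state.
- camera(name): name is "scene" or "side" or "wrist"; returns (picture, depth): 480x640x3 uint8, blue, green, red; 480x640 float32, m along the optical axis (not along the pixel's ray), 0 where there is no reading.
- calibration(name): a dict with "fx", "fy", "cx", "cy" (pixels), "rvec" (rotation vector, rad) and "tvec" (3), from world to camera coordinates, as OpenCV has them. Camera axes: x right, y down, z forward; pixel columns grow to the right and rows downward; lengths in m; the calibration is good to about 2 mm. A picture is of the moment at which its call begins: read the wrist's pose just before it. calibration takes no time and is no camera call; for the wrist camera it gives the pose at the moment of the call.
A pose or a line that the arm cannot do raises env.PlanningError and nothing moves.
- job.job_done(): hands the job in, once; it reports no verdict.
The state is a dict: "time": time; "qpos": joint angles; "joint_velocities": joint speeds; "joint_torque": joint torques, N m; "tcp_pos": TCP position; "orientation": TCP orientation; "force": force on the tool from outside, world axes, zero at the start; "torque": the same for the moment, N m; "opening": finger opening in m.
Only numpy, scipy, OpenCV 4.12 (cv2) and the standard library are available. Lean on these libraries where they do the work, as an engineer would, in place of code of your own. Each camera call takes 0.05 s, during which the arm holds its last target.

## Working session

There is one attempt and no reset: what is moved stays moved. The work goes in short steps, each a Python script; the robot and the scene stay as the last script left them, time stands still between calls to the robot, and variables do not carry over. Pictures are saved under pics/ and viewed, and the job is handed in when it is done.

```bash
mkdir -p pics
python3 - <<'E'
from cell import env,kin,camera,calibration,job
import cv2,numpy as np
s=env.get_state();print(s)
for n in("scene","side","wrist"):
    p,d=camera(n);cv2.imwrite(f"pics/{n}0.png",p);np.save(f"pics/{n}0.npy",d)
    c=calibration(n);print(n,c)
    R,_=cv2.Rodrigues(np.array(c["rvec"],float));print(-R.T@np.array(c["tvec"]).ravel())
E
```

```text
{'time': 0.0, 'qpos': array([ 1.0009116 ,  0.47779405,  0.02233682,  1.55645751, -0.01152438,
        1.10927416, -0.08311207]), 'joint_velocities': array([ 0.00038561, -0.00029056,  0.00070178,  0.00082908,  0.00061581,
       -0.00175093,  0.00038152]), 'joint_torque': array([-9.05598990e-04, -5.96451187e+01,  1.60810813e+00, -2.81199950e+01,
        1.25837469e-02,  9.35324613e-03,  5.20702415e-06]), 'tcp_pos': array([ 0.30054235, -0.60388919,  0.30292702]), 'orientation': array([-8.64330773e-04,  9.73462037e-01,  2.28846778e-01, -2.60163324e-04]), 'force': array([ 0.43202432, -0.29455237, -1.20805512]), 'torque': array([-0.00796486, -0.05100634,  0.00325755]), 'opening': 0.08555737784341473}
scene {'fx': 600.6914998471742, 'fy': 600.6914998471742, 'cx': 316.0745252470605, 'cy': 237.9304828837623, 'rvec': array([ 1.39544648,  2.25989717, -0.83255658]), 'tvec': array([ 0.19689003, -0.24704004,  1.49795213])}
[1.11871863 0.3493753  0.98491653]
side {'fx': 590.2549648424083, 'fy': 590.2549648424083, 'cx': 330.9462059162998, 'cy': 244.52827809934846, 'rvec': array([ 0.2932267 , -2.87014638,  1.04431792]), 'tvec': array([0.41945017, 0.11691515, 1.49427126])}
[0.2291662  0.93737837 1.22117109]
wrist {'fx': 359.4121406870617, 'fy': 359.4121406870617, 'cx': 320.88127615495296, 'cy': 237.94851092998917, 'rvec': array([-2.45173258,  1.5183722 ,  0.22559407]), 'tvec': array([-0.67383302, -0.03859203,  0.37848914])}
[ 0.36531339 -0.57121627  0.37289733]
```

View pics/scene0.png

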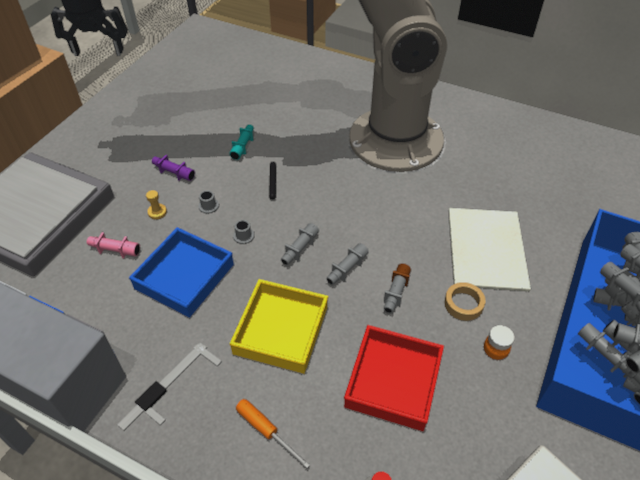

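View pics/side0.png

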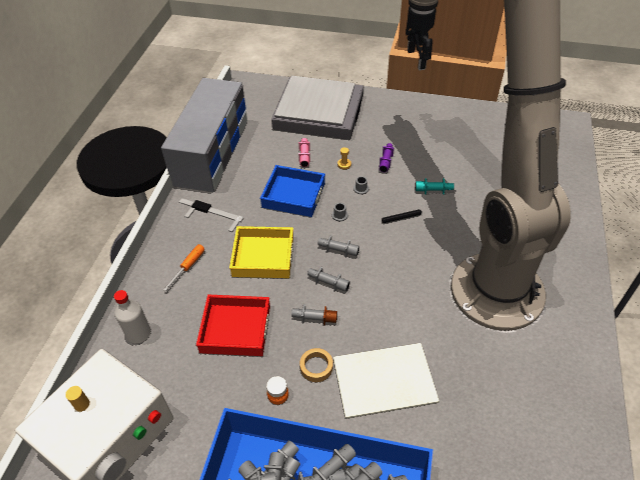

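View pics/wrist0.png

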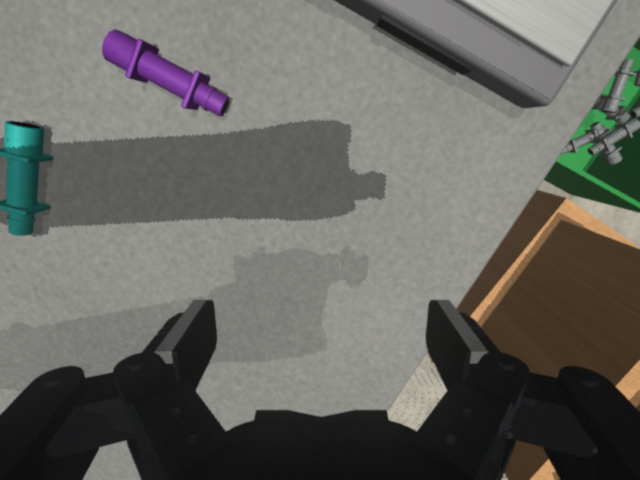

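```bash
cat > h.py <<'E'
import cv2,numpy as np
def cam(c):
    R,_=cv2.Rodrigues(np.array(c["rvec"],float));t=np.array(c["tvec"],float).ravel()
    K=np.array([[c["fx"],0,c["cx"]],[0,c["fy"],c["cy"]],[0,0,1]]);return K,R,t
def cloud(d,c):
    K,R,t=cam(c);v,u=np.mgrid[0:480,0:640]
    P=np.stack([(u-K[0,2])/K[0,0]*d,(v-K[1,2])/K[1,1]*d,d],-1)
    W=(P-t)@R; W[d<=0]=np.nan; return W
def ray(uv,c,z):
    K,R,t=cam(c);uv=np.atleast_2d(uv).astype(float)
    r=np.c_[(uv-K[:2,2])/K[[0,1],[0,1]],np.ones(len(uv))]@R
    o=-R.T@t;return o+r*((z-o[2])/r[:,2])[:,None]
E
python3 - <<'E'
from cell import env,calibration
from h import *
print(env.nose_length)
for n in("scene","side"):
    p=cv2.imread(f"pics/{n}0.png");W=cloud(np.load(f"pics/{n}0.npy"),calibration(n))
    h=cv2.cvtColor(p,cv2.COLOR_BGR2HSV)
    H,S,V=[h[...,i].astype(int) for i in range(3)]
    print(n)
    flat=W[...,2][(abs(W[...,0]-.6)<.3)&(abs(W[...,1])<.3)];print("table z med",np.nanmedian(flat))
    ws=(W[...,0]>.25)&(W[...,0]<1)&(abs(W[...,1])<.65)
    # trays
    for nm,m in(("blue",(abs(H-113)<12)),("yellow",abs(H-28)<6),("red",(H<4)|(H>176))):
        m=(m&(S>150)&ws&(W[...,1]<.3)&(W[...,1]>-.5)).astype(np.uint8)
        m=cv2.morphologyEx(m,cv2.MORPH_OPEN,np.ones((3,3)))
        k,l,st,_=cv2.connectedComponentsWithStats(m);i=1+st[1:,4].argmax()
        pts=W[l==i];rim=pts[pts[:,2]>.033]
        (cx,cy),(w,hh),a=cv2.minAreaRect(rim[:,:2].astype(np.float32))
        # outer hull rim fit
        print(nm,st[i].tolist(),"rect",np.round([cx,cy,w,hh,a],4),"zmax",np.percentile(pts[:,2],99))
    m=((W[...,2]>.008)&(W[...,2]<.07)&ws).astype(np.uint8)
    k,l,st,ce=cv2.connectedComponentsWithStats(m)
    for i in range(1,k):
        if 60<st[i,4]<2500:
            P=W[l==i];r=cv2.minAreaRect(P[:,:2].astype(np.float32))
            print(ce[i].round(0),st[i,4],"xy",np.round(r[0],4),"wh",np.round(r[1],3),round(r[2],1),"z",np.percentile(P[:,2],98).round(3),"bgr",np.median(p[l==i],0))
    cv2.imwrite(f"pics/crop_{n}.png",cv2.resize(p[200:330,180:440] if n=="scene" else p[160:340,260:440],None,fx=3,fy=3,interpolation=cv2.INTER_CUBIC))
E
```

```text
0.0726
scene
table z med 0.0017986525108828826
blue [130, 228, 103, 88, 5246] rect [ 0.589  -0.2238  0.1444  0.1529 87.3037] zmax 0.04293725113779643
yellow [230, 280, 98, 93, 6126] rect [0.6121 0.0134 0.1531 0.1431 9.7013] zmax 0.0429780905851876
red [345, 326, 96, 100, 6437] rect [0.6156 0.2406 0.1524 0.1375 8.305 ] zmax 0.042973942596965284
[174. 167.] 517 xy [ 0.3455 -0.4297] wh [0.128 0.038] 85.0 z 0.035 bgr [117.  50.  97.]
[273. 184.] 175 xy [ 0.2854 -0.1883] wh [0.086 0.016] 27.3 z 0.019 bgr [33. 32. 32.]
[155. 204.] 341 xy [ 0.4701 -0.3781] wh [0.038 0.04 ] 64.2 z 0.062 bgr [ 66. 125. 152.]
[207. 199.] 256 xy [ 0.4018 -0.2879] wh [0.036 0.035] 35.4 z 0.038 bgr [62. 62. 61.]
[243. 229.] 273 xy [ 0.4416 -0.1727] wh [0.035 0.033] 68.9 z 0.039 bgr [62. 62. 61.]
[300. 243.] 638 xy [ 0.4196 -0.0481] wh [0.037 0.114] 83.2 z 0.036 bgr [112. 112. 110.]
[114. 244.] 681 xy [ 0.5964 -0.3962] wh [0.037 0.112] 11.6 z 0.035 bgr [131. 113. 183.]
[348. 263.] 683 xy [0.4244 0.0632] wh [0.036 0.112] 76.0 z 0.036 bgr [111. 112. 111.]
[397. 287.] 725 xy [0.4343 0.1756] wh [0.114 0.034] 5.1 z 0.0
[... 2009 characters left out ...]
r [ 14.   17.  116.5]
[315. 314.] 493 xy [0.4351 0.1741] wh [0.11  0.036] 4.5 z 0.036 bgr [ 95.  98. 126.]
[137. 331.] 412 xy [0.8272 0.3124] wh [0.059 0.032] 44.8 z 0.069 bgr [86. 92. 98.]
[316. 364.] 551 xy [0.401  0.3031] wh [0.077 0.075] 84.1 z 0.028 bgr [107. 171. 216.]
[359. 381.] 1933 xy [0.2833 0.3195] wh [0.124 0.152] 21.6 z 0.015 bgr [227. 238. 239.]
[276. 390.] 481 xy [0.469  0.3884] wh [0.045 0.045] 76.4 z 0.054 bgr [228. 233. 235.]
[144. 440.] 910 xy [0.7027 0.565 ] wh [0.173 0.023] 71.1 z 0.068 bgr [81. 89. 94.]
[278. 440.] 2000 xy [0.4197 0.4946] wh [0.32  0.117] 23.1 z 0.069 bgr [85. 36. 13.]
[ 16. 450.] 477 xy [0.9534 0.6246] wh [0.024 0.051] 0.4 z 0.054 bgr [131. 139. 141.]
```

View pics/crop_scene.png

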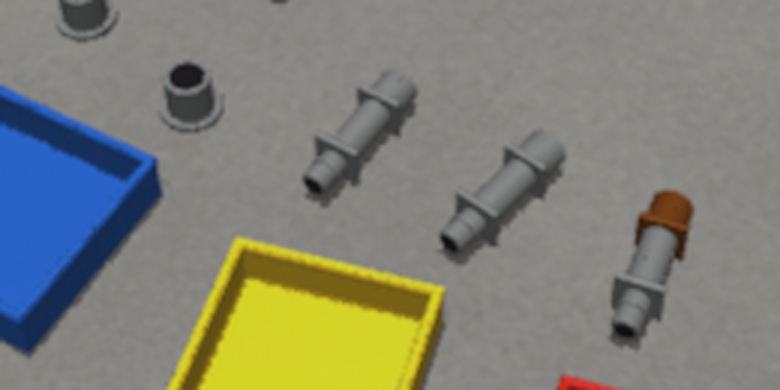

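```bash
cat >> h.py <<'E'
from scipy.spatial.transform import Rotation as Ro
def quat(yaw):
    x=np.array([np.cos(yaw),np.sin(yaw),0]);z=np.array([0,0,-1.]);y=np.cross(z,x)
    q=Ro.from_matrix(np.c_[x,y,z]).as_quat();return q[[3,0,1,2]]
SC=(.4347,.1749,np.radians(4.8));A=(.4201,-.0488,np.radians(-6.8));B=(.4252,.0628,np.radians(-13))
PA=(.400,-.289);PB=(.4424,-.1732)
TB=(.588,-.2246,np.radians(-2.7));TY=(.6125,.0134,np.radians(9.7));TR=(.615,.2406,np.radians(8.))
def loc(T,x,y):
    c,s=np.cos(T[2]),np.sin(T[2]);return (T[0]+c*x-s*y,T[1]+s*x+c*y)
E
python3 - <<'E'
from cell import env,kin
from h import *
L=[("SC",SC[:2],SC[2]),("A",A[:2],A[2]),("B",B[:2],B[2]),("TR",TR[:2],TR[2]),("TB",TB[:2],TB[2]),("TY",TY[:2],TY[2])]
L+=[("PA%d"%d,PA,np.radians(d)) for d in(-90,-45,0,45)]+[("PB%d"%d,PB,np.radians(d)) for d in(-90,-45,0,45)]
for n,p,y in L:
    for k in(0,np.pi):
        print(n,k>0,[None if (q:=kin.inverse_kinematics(np.array([*p,z]),quat(y+k))) is None else q.round(2).tolist() for z in(.077,.2)])
E
```

```text
SC False [[-0.24, 0.53, -0.33, 2.18, 0.36, 0.49, -2.34], [0.02, 0.35, -0.63, 2.1, 0.29, 0.78, -2.28]]
SC True [[-0.04, 0.58, -0.57, 2.16, 0.59, 0.56, 0.6], [0.45, 0.58, -1.22, 2.08, 0.68, 0.96, 0.52]]
A False [[0.06, 0.47, -0.1, 2.29, 0.12, 0.39, -1.84], [0.21, 0.23, -0.27, 2.22, 0.09, 0.71, -1.81]]
A True [[0.39, 0.51, -0.49, 2.27, 0.54, 0.47, 0.91], [0.62, 0.29, -0.73, 2.19, 0.29, 0.75, 1.15]]
B False [[-0.13, 0.48, -0.2, 2.27, 0.23, 0.41, -2.31], [0.12, 0.26, -0.46, 2.19, 0.17, 0.73, -2.26]]
B True [[0.14, 0.52, -0.52, 2.25, 0.55, 0.49, 0.53], [0.48, 0.34, -0.88, 2.17, 0.38, 0.78, 0.69]]
TR False [[-0.25, 0.74, -0.31, 1.72, 0.32, 0.74, -2.15], [-0.11, 0.61, -0.5, 1.65, 0.34, 0.97, -2.17]]
TR True [[0.02, 0.84, -0.72, 1.7, 0.69, 0.88, 0.72], [0.07, 0.69, -0.79, 1.64, 0.55, 1.05, 0.82]]
TB False [[0.27, 0.68, -0.0, 1.81, 0.0, 0.65, -1.36], [0.28, 0.51, -0.02, 1.76, 0.02, 0.87, -1.37]]
TB True [[0.65, 0.74, -0.53, 1.78, 0.52, 0.76, 1.37], [0.7, 0.58, -0.6, 1.73, 0.39, 0.95, 1.47]]
TY False [[-0.02, 0.67, -0.14, 1.85, 0.15, 0.64, -1.65], [0.06, 0.5, -0.24, 1.79, 0.15, 0.87, -1.65]]
TY
[... 1020 characters left out ...]
rue [[0.5, 0.53, -0.31, 2.16, 0.34, 0.49, -0.07], [0.58, 0.32, -0.4, 2.1, 0.18, 0.76, 0.07]]
PB-45 False [[0.15, 0.52, 0.11, 2.19, -0.13, 0.44, -1.99], [0.2, 0.29, 0.05, 2.12, -0.02, 0.73, -2.09]]
PB-45 True [[0.59, 0.55, -0.42, 2.16, 0.45, 0.52, 0.61], [0.68, 0.33, -0.51, 2.09, 0.23, 0.77, 0.81]]
PB0 False [[0.29, 0.52, -0.06, 2.18, 0.07, 0.45, -1.39], [0.34, 0.29, -0.12, 2.11, 0.05, 0.74, -1.38]]
PB0 True [[0.64, 0.56, -0.49, 2.15, 0.51, 0.54, 1.35], [0.79, 0.36, -0.65, 2.08, 0.31, 0.79, 1.53]]
PB45 False [[0.39, 0.52, -0.18, 2.17, 0.2, 0.47, -0.74], [0.46, 0.3, -0.26, 2.1, 0.11, 0.75, -0.65]]
PB45 True [[1.15, 0.9, -1.2, 2.12, 1.09, 0.96, 1.66], [1.18, 0.57, -1.18, 2.06, 0.66, 0.95, 2.0]]
```

Candidates for the reject (scene pixels): the brown-ended adaptor at (397,288), the grey adaptors at (300,243) and (347,263), and the purple (174,167), teal (242,141) and pink (114,244) look-alikes. There are also loose grey parts in the crate at right. I choose (397,288). The crop shows its rear end and flange scorched brown, while the other two are all grey.

Run:
```python
from cell import env,kin,camera,calibration
from h import *
env.reach(np.array([*SC[:2],.22]),quat(SC[2]))
s=env.get_state();print(s["time"],s["tcp_pos"],s["force"])
c=calibration("wrist");p,d=camera("wrist")
cv2.imwrite("pics/w1.png",p);np.save("pics/w1.npy",d)
W=cloud(d,c);m=((W[...,2]>.010)&(W[...,2]<.05)&(abs(W[...,0]-SC[0])<.08)&(abs(W[...,1]-SC[1])<.06))
r=cv2.minAreaRect(W[m][:,:2].astype(np.float32));print(r,np.percentile(W[m][:,2],98))
```

```text
2.95 [0.43514003 0.17430067 0.22001304] [ 0.15596589 -0.12244802  0.78736681]
((0.43456047773361206, 0.17418192327022552), (0.11021632701158524, 0.03376263007521629), 5.115023136138916) 0.03413636947086026
```

View pics/w1.png

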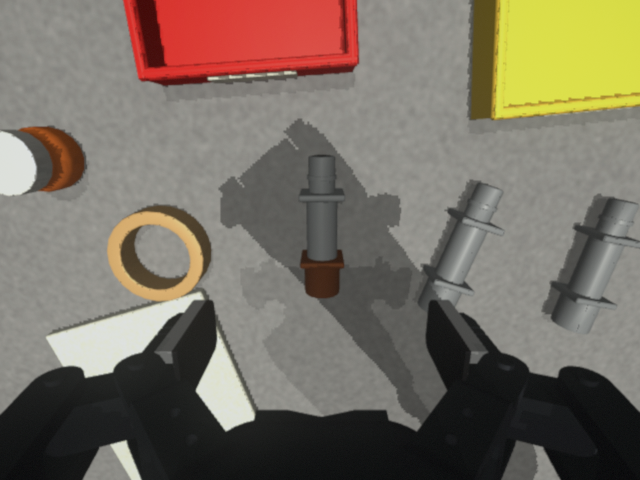

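The reject is centred at pixel (322,227), brown end toward the robot at (322,280). The wrist measurement agrees with the scene and side cameras within 1 mm.

```bash
cat >> h.py <<'E'
from cell import env,kin,camera,calibration
def st(msg):
    s=env.get_state();print(msg,"t",round(s["time"],2),"tcp",s["tcp_pos"].round(4),"F",s["force"].round(1),"op",round(s["opening"],4));return s
def pick(xy,yaw,z,op,hover=.22,f=35):
    env.reach(np.array([*xy,hover]),quat(yaw)) 
    env.grip(op)
    env.movel(np.array([*xy,z+.02]),velocity=.2)
    hit=env.movel(np.array([*xy,z]),velocity=.06,stop_force=8);st(f"down {hit}")
    env.grip(0.0,f_grip=f);st("gripped")
    env.movel(np.array([*xy,hover]),velocity=.2);st("lifted")
def place(xy,yaw,z,op,hover=.22):
    env.reach(np.array([*xy,hover]),quat(yaw))
    env.movel(np.array([*xy,z+.015]),velocity=.2)
    hit=env.movel(np.array([*xy,z-.002]),velocity=.04,stop_force=5);st(f"placed {hit}")
    env.grip(op)
    env.movel(np.array([*xy,hover]),velocity=.2);st("away")
E
python3 - <<'E'
from h import *
pick((.4346,.1744),np.radians(5),.078,.06)
p,d=camera("wrist");cv2.imwrite("pics/w2.png",p)
E
```

```text
down False t 4.87 tcp [0.4344 0.1744 0.0778] F [ 1.1  0.6 -0.2] op 0.0601
gripped t 5.28 tcp [0.4347 0.1745 0.0783] F [-0.5 -0.3  6.4] op 0.0225
lifted t 6.14 tcp [0.434  0.1739 0.219 ] F [-0.8 -1.3 -1.6] op 0.0228
```

View pics/w2.png

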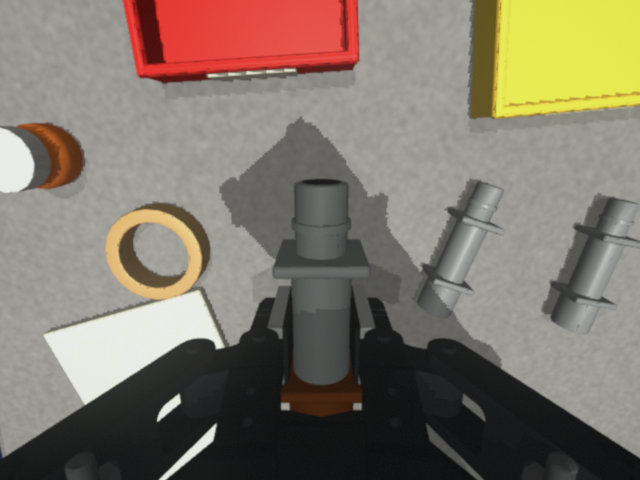

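The reject is held level, with its tube between the pads at (320,320) and the brown flange behind.

Run:
```python
from h import *
place(TR[:2],TR[2],.084,.05)
c=calibration("wrist");p,d=camera("wrist");cv2.imwrite("pics/w3.png",p)
W=cloud(d,c);m=((W[...,2]>.015)&(W[...,2]<.06)&(abs(W[...,0]-TR[0])<.062)&(abs(W[...,1]-TR[1])<.05))
print(cv2.minAreaRect(W[m][:,:2].astype(np.float32)),np.percentile(W[m][:,2],98))
```

```text
placed True t 8.18 tcp [0.6153 0.2406 0.0834] F [-1.9  0.   6.5] op 0.0227
away t 9.38 tcp [0.6144 0.24   0.2188] F [-0.6 -0.3  0.2] op 0.0498
((0.6141992807388306, 0.242261603474617), (0.15154683589935303, 0.04867418110370636), 22.08850860595703) 0.03917284510161386
```

View pics/w3.png

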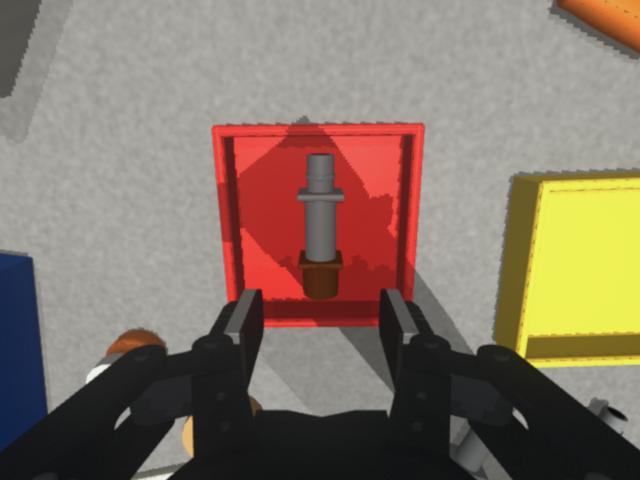

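The reject lies flat in the middle of the red tray, pixels (320,150)–(320,295), with its top at about 39 mm, so it is on the floor. Next, the grey adaptors.

Run:
```python
from h import *
pick(B[:2],B[2],.078,.055)
p,d=camera("wrist");cv2.imwrite("pics/w4.png",p)
env.reach(np.array([*loc(TB,0,26),.22]) if 0 else np.array([*loc(TB,0,.026),.22]),quat(TB[2]))
place(loc(TB,0,.026),TB[2],.084,.036)
c=calibration("wrist");p,d=camera("wrist");cv2.imwrite("pics/w5.png",p)
cv2.imwrite("pics/w45.png",cv2.resize(np.hstack([cv2.imread("pics/w4.png"),p]),(800,300)))
```

```text
down False t 11.92 tcp [0.425  0.0628 0.0778] F [-1.  -0.6 -0.2] op 0.055
gripped t 12.3 tcp [0.4253 0.0628 0.0783] F [-1.3 -0.3  5.3] op 0.0228
lifted t 13.16 tcp [0.4245 0.0624 0.2191] F [-0.1  0.2 -0.7] op 0.0228
placed True t 15.82 tcp [ 0.5895 -0.1988  0.0834] F [-2.1 -0.   7.1] op 0.0222
away t 16.94 tcp [ 0.5884 -0.1986  0.2188] F [ 0.3 -0.  -1.1] op 0.0363
```

View pics/w45.png

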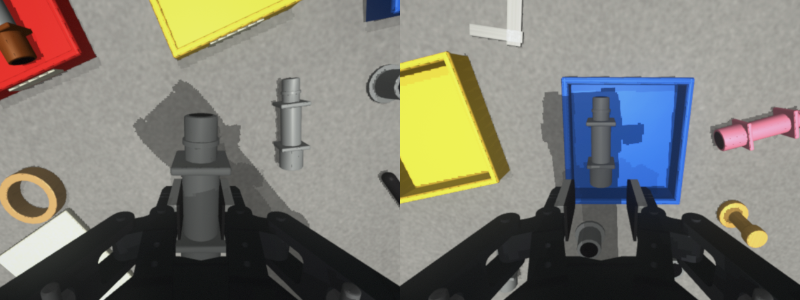

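The first grey adaptor lies flat in the left half of the blue tray, at about (600,140) in the pair.

Run:
```python
from h import *
pick(A[:2],A[2],.078,.055)
p,d=camera("wrist");cv2.imwrite("pics/w6.png",p)
place(loc(TB,0,-.028),TB[2],.084,.036)
c=calibration("wrist");p,d=camera("wrist");cv2.imwrite("pics/w7.png",p);np.save("pics/w7.npy",d)
W=cloud(d,c)
for y in(.027,-.027):
    q=loc(TB,0,y);m=(np.hypot(W[...,0]-q[0],W[...,1]-q[1])<.02);print(np.nanpercentile(W[m][:,2],98))
for P in(PA,PB):
    m=(np.hypot(W[...,0]-P[0],W[...,1]-P[1])<.03)&(W[...,2]>.02)&(W[...,2]<.05)
    if m.sum()>30: print(P,cv2.minAreaRect(W[m][:,:2].astype(np.float32)))
cv2.imwrite("pics/w67.png",cv2.resize(np.hstack([cv2.imread("pics/w6.png"),p]),(800,300)))
```

```text
down False t 19.46 tcp [ 0.4199 -0.0487  0.0778] F [ 0.2 -0.3 -0.2] op 0.0553
gripped t 19.84 tcp [ 0.4202 -0.0488  0.0783] F [-1.2  0.6  5.4] op 0.0226
lifted t 20.7 tcp [ 0.4194 -0.049   0.2191] F [-0.1 -0.3 -0.7] op 0.0229
placed True t 22.97 tcp [ 0.5869 -0.2528  0.0834] F [-2.2  1.2  5.7] op 0.0228
away t 24.08 tcp [ 0.5859 -0.2525  0.2188] F [-0.4 -0.   0.2] op 0.0359
0.23697651775784603
0.24177682826882785
(0.4, -0.289) ((0.41548529267311096, -0.28805574774742126), (0.003046763129532337, 0.014937875792384148), 9.087239265441895)
```

View pics/w67.png

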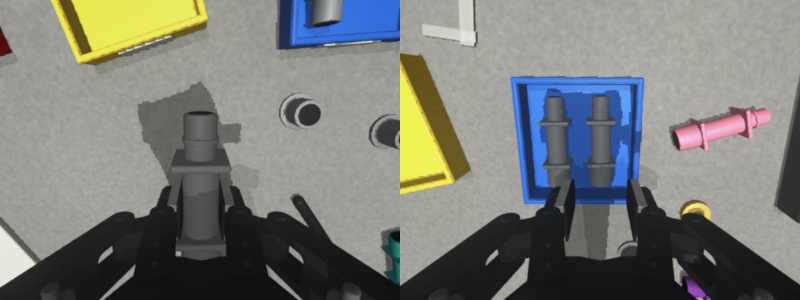

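Both adaptors lie flat side by side in the blue tray, at (555,140) and (601,140). Next are the plugs, with a close look first.

Run:
```python
from h import *
env.reach(np.array([*PB,.22]),quat(0));st("hover")
c=calibration("wrist");p,d=camera("wrist");cv2.imwrite("pics/w8.png",p)
W=cloud(d,c)
for P in(PA,PB):
    for lo,hi in((.03,.04),(.003,.007)):
        m=(np.hypot(W[...,0]-P[0],W[...,1]-P[1])<.04)&(W[...,2]>lo)&(W[...,2]<hi)
        if m.sum()>30: print(P,lo,cv2.minEnclosingCircle(W[m][:,:2].astype(np.float32)),m.sum())
```

```text
hover t 24.83 tcp [ 0.4424 -0.1733  0.2197] F [ 0.8 -0.6  0.4] op 0.0366
(0.4, -0.289) 0.03 ((0.39997634291648865, -0.29171526432037354), 0.01743708923459053) 1447
(0.4, -0.289) 0.003 ((0.4002666473388672, -0.2914905250072479), 0.022976303473114967) 696
(0.4424, -0.1732) 0.03 ((0.4408200979232788, -0.1752777099609375), 0.016906894743442535) 1561
(0.4424, -0.1732) 0.003 ((0.44073525071144104, -0.17524853348731995), 0.02290533483028412) 698
```

View pics/w8.png

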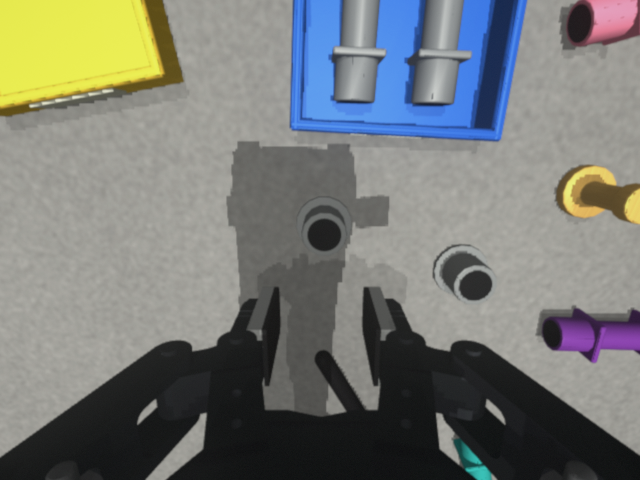

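The plugs stand upright at (325,228) and (467,275). I'll use the wrist-measured centres (0.4408,-0.1753) and (0.4001,-0.2916), where the circle fits give the right radii.

Run:
```python
from h import *
pick((.4408,-.1753),0,.081,.06,f=30)
p,d=camera("wrist");cv2.imwrite("pics/w9.png",p)
place(loc(TY,.034,0),TY[2],.0865,.052)
p,d=camera("wrist");cv2.imwrite("pics/w10.png",p)
cv2.imwrite("pics/w910.png",cv2.resize(np.hstack([cv2.imread("pics/w9.png"),p]),(800,300)))
```

```text
down False t 26.72 tcp [ 0.4406 -0.1752  0.0808] F [-0.1 -0.4  0.7] op 0.0599
gripped t 27.07 tcp [ 0.441  -0.1754  0.0813] F [-0.4 -0.4  3.9] op 0.0332
lifted t 27.91 tcp [ 0.4401 -0.1753  0.2191] F [-0.2 -0.2 -0.7] op 0.0333
placed True t 30.22 tcp [0.6463 0.0191 0.086 ] F [-0.4 -0.3  4.3] op 0.0329
away t 31.37 tcp [0.6453 0.0188 0.2188] F [ 0.2 -0.4 -0.3] op 0.052
```

View pics/w910.png

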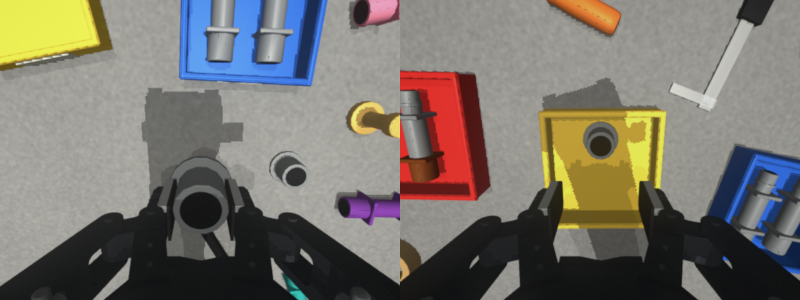

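The first plug stands upright in the far half of the yellow tray, at about (600,140) in the pair.

Run:
```python
from h import *
pick((.4001,-.2916),0,.081,.06,f=30)
place(loc(TY,-.034,0),TY[2],.0865,.052)
env.reach(np.array([.45,-.35,.35]),quat(0));st("parked")
for n in("scene","side"):
    p,d=camera(n);cv2.imwrite(f"pics/{n}1.png",p)
    W=cloud(d,calibration(n));print(n)
    for nm,P,r in(("red",TR,.02),("blue1",loc(TB,0,.026),.02),("blue2",loc(TB,0,-.028),.02),("plug1",loc(TY,.034,0),.025),("plug2",loc(TY,-.034,0),.025),("gauge",(.4695,-.3785),.03),("tape",(.4,.303),.04)):
        m=(np.hypot(W[...,0]-P[0],W[...,1]-P[1])<r*1.6)&(W[...,2]>.012)
        q=W[m];print(nm,np.round(cv2.minAreaRect(q[:,:2].astype(np.float32))[0],4),"ztop",np.percentile(q[:,2],97).round(3))
    a=cv2.imread(f"pics/{n}0.png")
    cv2.imwrite(f"pics/cmp_{n}.png",p)
```

```text
down False t 34.36 tcp [ 0.4    -0.2915  0.0808] F [ 0.  -0.2  1.1] op 0.0602
gripped t 34.71 tcp [ 0.4003 -0.2916  0.0814] F [-0.6  1.1  3.7] op 0.0331
lifted t 35.55 tcp [ 0.3994 -0.2914  0.219 ] F [ 0.2  0.  -1.2] op 0.0329
placed True t 38.02 tcp [0.5793 0.0075 0.0859] F [-0.  -0.3  4. ] op 0.0331
away t 39.17 tcp [0.5783 0.0073 0.2189] F [-0.9 -0.2 -0.8] op 0.0518
parked t 40.67 tcp [ 0.4507 -0.3485  0.3495] F [ 0.6  0.3 -0. ] op 0.0521
scene
red [0.6145 0.2417] ztop 0.041
blue1 [ 0.5892 -0.1961] ztop 0.041
blue2 [ 0.5872 -0.2497] ztop 0.04
plug1 [0.6568 0.0249] ztop 0.043
plug2 [0.5704 0.0092] ztop 0.044
gauge [ 0.4659 -0.3716] ztop 0.509
tape [0.3886 0.3048] ztop 0.028
side
red [0.615  0.2406] ztop 0.041
blue1 [ 0.5887 -0.1954] ztop 0.042
blue2 [ 0.5866 -0.2467] ztop 0.041
plug1 [0.6554 0.0236] ztop 0.045
plug2 [0.5693 0.009 ] ztop 0.044
gauge [ 0.4611 -0.3652] ztop 0.498
tape [0.389  0.3006] ztop 0.027
```

View pics/scene1.png

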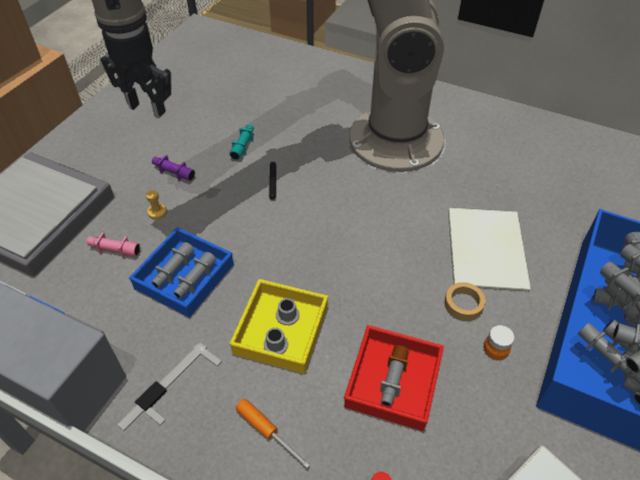

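View pics/side1.png

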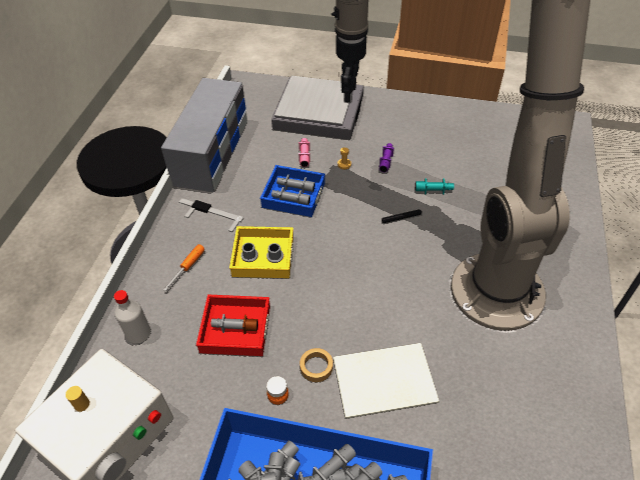

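Both pictures show the reject in red (395,375), two adaptors in blue (174,265)/(195,275), and two upright plugs in yellow (287,310)/(276,340). The gauge at (155,204) and the tape at (465,300) are on the same pixels as at the start.

Run:
```python
from cell import job,env
import cv2,numpy as np
for n,b in(("scene",(slice(185,222),slice(143,168))),("scene",(slice(280,322),slice(442,488)))):
    print(np.abs(cv2.imread(f"pics/{n}0.png")[b].astype(int)-cv2.imread(f"pics/{n}1.png")[b]).mean())
job.job_done();print(env.get_state()["time"])
```

```text
9.473873873873874
1.3436853002070392
the job is handed in; nothing more can be done
the job is handed in; nothing more can be done
```

All five fittings are in their trays, and I handed the job in at about 41 s. I moved the scorched reject to the red tray first. The two grey adaptors then went into the blue tray and the two plugs into the yellow tray.

- **Placement:** the last scene and side pictures show the adaptors flat and the plugs upright. Measured tops were about 40 mm for the adaptors and 44 mm for the plugs. That fits parts resting on the 5 mm tray floors, allowing for the cameras reading 2–4 mm high. None is on top of another.
- **Tape:** before-and-after pictures show no change (mean pixel difference 1.3).
- **Gauge:** it stands on the same pixels in both views, but two numeric checks on it were not clean. The pixel difference was 9.5, which I put down to the arm's shadow, but I didn't test that. The final depth reading came back at 0.5 m, apparently because the parked gripper was above it.

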